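# Hardness check beside a flange weld

### The arm

A 7-joint arm with a two-finger parallel gripper is mounted at the origin on a cart in front of the work surface, level with it; the furniture and walls round the work are solid. World frame = base frame: x ahead of the robot, y to its left, z up, the work surface at z = 0. Lengths are in m, angles in degrees, forces in N, time in s.
With the tool pointing down it reaches from about 0.35 to 0.775 m from the base axis. Payload 3.1 kg.
Tool frame: the origin (TCP) lies between the finger pads; the fingertips stand 14 mm ahead of it and the grasp point (between the pads) lies 5 mm behind it; x points along the fingers, y is the direction in which the jaws open and shut, and the axes are right-handed (so a half turn about x gives the same grasp; the last joint's range is limited). The gripper opens to 85 mm and grips with 20 to 120 N. Pads are 22 mm wide; open, the fingers measure 114 mm over their backs; the gripper's body (76 mm by 85 mm) begins 54 mm behind the grasp point. The pads swing forward as they close: fully open they stand 13 mm farther back than shut.
Start: joints at [-75.9, 17.813, 0.802, 86.603, -0.252, 75.585, -1.558], TCP at [0.156, 0.527, 0.245] pointing down, gripper open.
Joint ranges: [-154.91, 154.91], [-16.99, 109.72], [-72.82, 74.43], [7.12, 147.25], [-82.49, 262.49], [11.32, 116.49], [-174.64, 174.64]. Speed limits (degrees/s): [159.86, 159.86, 180, 180, 180, 180, 180].

### API

Orientations are given as a 3x3 rotation matrix whose columns are the frame's x, y, z axes.
In Python, from rig import state, get_image, sign_off gives the robot as it stands.
- The arm moves only by the tool apply_moves, never from a script. Its argument "series" is a list that holds one entry, the list of rows, each a list of 7 numbers: the shift along the tool's x, y, z in mm, then the turn, a rotation vector about the tool's x, y, z in rad, then the gripper command: -1 is shut, 1 is fully open, values between are in proportion. In form: [[[tx, ty, tz, wx, wy, wz, fingers], ...]]. A call has 1 to 12 rows; each row shifts and turns the commanded pose from where the row before left it, along the tool's axes as they then stand; what a row does not reach is not made up. A row lasts 1/10 s, in which the tool goes at most 50 mm and 8.59 degrees, less where a joint would pass 70% of its speed; a pose out of reach is approached as far as the arm can. A call is refused whole if a number of a shift passes 50 or a number of a turn 0.15, either way. A call with a gripper value outside its range is refused whole. The fingers move at their own pace and stop on an object; the grip force is fixed at half the most. Time passes only in rows, so rows that do not move let the fingers close. It gives the time, the measured TCP pose, the force and the opening at its end, in the units of the state.
- state(): the state, without advancing time (a new reading comes with each control period).
- get_image(name): name is "scene" or "top" or "wrist"; returns a dict with "image" (420x560x3 uint8, blue, green, red), "mtx" (3x3 intrinsics, pixels), "world_from_camera" (4x4, takes a point from camera to world coordinates); the wrist camera has in their place "mount" (4x4, takes a point from camera to tool coordinates, whose origin is the TCP and whose axes are the tool frame's). Camera axes: x right, y down, z forward; pixel columns grow to the right and rows downward; lengths in m; the calibration is good to about 2 mm. A picture is of the moment at which its call begins: read the wrist's pose just before it. There is no depth.
- sign_off(): hands the job in, once; it reports no verdict.
The state is a dict: "clock": time; "joints": joint angles; "qvel": joint speeds; "effort": joint torques, N m; "eef_pos": TCP position; "orientation": TCP orientation; "wrist_force": force on the tool from outside, world axes, zero at the start; "wrist_torque": the same for the moment, N m; "gripper_width": opening from 0.0 (shut) to 1.0 (fully open).
Only numpy, scipy, OpenCV 4.12 (cv2) and the standard library are available. Lean on these libraries where they do the work, as an engineer would, in place of code of your own. Each camera call takes 0.05 s, during which the arm holds its last target.

### The job

Take the orange pen hardness tester that stands in the blue caddy and first prove it on the round reference block: upright on the middle of the block, pressed gently so that its spring-loaded foot goes about halfway in, for a second. Then check the pipe beside the weld in the same way: foot inside the yellow paint ring, tester square to the pipe wall there, foot about halfway in and never pressed hard; finish while holding it so, still and in the grip. Leave the pipe, the block and the other things in the caddy where they are.

Things in the scene. Friction and masses are not known exactly. Their poses are not given: they have to be found in the camera images.
- pen: loose pen hardness tester, 165 mm long, about 160 g, upright in a caddy compartment. Origin: on its axis at the end of the foot (foot fully out); z up the tester. Along z: steel foot 14 mm wide to 14 mm, aluminium nose cone to 34 mm, then a round housing 29 mm wide: orange 40 to 97 mm with a small display, black ribbed grip 97 to 153 mm (grip it here from above), orange cap to 165 mm.
- foot_tip (a point): centre of the flat, 14 mm wide end face of the tester's spring-loaded steel foot; its z runs up the tester's axis. Fully out it is at the origin of pen; it slides up along the tester's axis as it is pressed in.
- foot (a joint): how far the spring-loaded foot is pushed into the tester, m: 0 fully out, 0.010 at its stop. It takes 2.5 N to start it, 5 N at half travel (0.005), 7.5 N at the stop.
- ref_block: reference hardness block: bright round steel disc, 64 mm in diameter, 16 mm thick, 0.4 kg, loose on the bench. Origin at the centre of its underside, z up.
- block_top (a point): centre of the reference block's flat top face, 16 mm above the bench; z up.
- cradle: dark steel vee cradle standing fast on the bench, base plate 70 x 150 mm. Origin at the centre of its underside; its y runs along the pipe towards the flange. The pipe's axis lies 62 mm above the bench.
- spot (a point): centre of the yellow paint ring (24 mm bore), on the surface of the 48 mm pipe, 33 mm from the weld, 45 mm from the 98 mm wide flange. z: outward normal of the pipe wall at the ring; y: along the pipe towards the flange. The ring lies up to 0.45 rad to either side of the pipe's crown, so z leans that much from vertical.
- spool (a joint): how far the pipe is rolled in its cradle about the pipe's axis (cradle's y, right-handed), rad: 0 with the ring on top. Stiff: only a push of over about 100 N turns it.
- caddy: blue sheet-steel caddy, fast on the bench, 56 x 172 mm, 50 mm high, wall and floor 3 mm; three compartments side by side along its y, centres at y = -56, 0 and +56 mm, hold the tester, the paint marker and the temperature stick in any order. Origin at the centre of its underside.
- paint_marker: white and yellow paint marker, 19 mm in diameter, 134 mm tall, standing loose in the caddy. Origin at the centre of its foot.
- temp_stick: temperature stick in an aluminium and brass holder, 19 mm in diameter, 122 mm tall, standing loose in the caddy. Origin at the centre of its foot.
Not all that is in view belongs to the job. Leave any purple look-alike of the pen alone.

How it is judged (in metres and radians):
On the way:
1. the tester is held upright on the middle of the reference block, its foot pressed about halfway in (horizontal distance between foot_tip and block_top below 0.015 m and angle between pen's own z axis and vertical below 0.12 rad and value of joint foot between 0.002 and 0.0085 m and contact force between pen and ref_block above 2 N and contact force between pen and the fingers above 2 N), for 0.5 s.
At the end, for the whole second after the job is handed in: Tester held still in the grip, foot within 5.5 mm of the ring's centre, axis within 6 degrees of the pipe wall's normal, foot in by 2 to 8.5 mm, 2 to 12 N on the pipe; ring not moved over 5 mm, block 20 mm, marker and temperature stick 30 mm (distance between foot_tip and spot below 0.0055 m and angle between the z axis of pen and the z axis of spot, either way round below 0.105 rad and value of joint foot between 0.002 and 0.0085 m and contact force between pen and spool between 2 and 12 N and contact force between pen and the fingers above 2 N and linear speed of pen below 0.02 m/s and distance of spot from where it was at the start of the episode below 0.005 m and distance of ref_block from where it was at the start of the episode below 0.02 m and distance of each of paint_marker, temp_stick from where it was at the start of the episode below 0.03 m); the arm keeps its last pose, push and grip.
It fails at once if the tester is pressed hard (over 20 N) on the block or the pipe (contact force between pen and ref_block above 20 N or contact force between pen and spool above 20 N).
It fails at once if the pipe is turned in its cradle (distance of spot from where it was at the start of the episode above 0.005 m).
It fails at once if the block is pushed away (distance of ref_block from where it was at the start of the episode above 0.02 m).
It fails at once if the marker or the temperature stick is knocked about (distance of any of paint_marker, temp_stick from where it was at the start of the episode above 0.03 m).
It also fails if it takes over 48 s, if anything falls off the work surface, if the arm or the gripper's body presses on something with over 40 N, if the wrist force passes 120 N, or if a joint passes its speed limit or range.

## Working session

There is one attempt and no reset: what is moved stays moved. The work goes in short steps, Python scripts to look and compute and a tool call to move; the robot and the scene stay as the last step left them, time stands still between calls to the robot, and variables do not carry over. Pictures are saved under pics/ and viewed, and the job is handed in when it is done.

Besides the shell and the picture viewer there is one more tool, called after ">>>" as a command line: name --argument value ..., lists and objects as JSON in quotes. apply_moves: Moves the arm, as the interface text tells. Its arguments: {"type":"object","properties":{"series":{"type":"array"}},"required":["series"]}

```bash
mkdir -p pics; ls
cat > h.py <<'E'
import numpy as np,cv2
from rig import state,get_image
def cam(n):
    s=state(); d=get_image(n)
    if n=='wrist':
        T=np.eye(4);T[:3,:3]=np.array(s['orientation']);T[:3,3]=s['eef_pos'];W=T@np.array(d['mount'])
    else: W=np.array(d['world_from_camera'])
    np.savez('cam_'+n,K=d['mtx'],W=W,im=d['image'])
    return d['image'],np.array(d['mtx']),W
def load(n):
    z=np.load('cam_'+n+'.npz');return z['im'],z['K'],z['W']
def ray(n,u,v):
    _,K,W=load(n);r=W[:3,:3]@np.linalg.solve(K,[u,v,1]);return W[:3,3],r/np.linalg.norm(r)
def atz(n,u,v,z):
    o,r=ray(n,u,v);return o+r*(z-o[2])/r[2]
def proj(n,P):
    _,K,W=load(n);p=np.linalg.inv(W)@np.append(P,1);q=K@p[:3];return q[:2]/q[2]
def tri(obs):
    A=np.zeros((3,3));b=np.zeros(3)
    for n,u,v in obs:
        o,r=ray(n,u,v);M=np.eye(3)-np.outer(r,r);A+=M;b+=M@o
    return np.linalg.solve(A,b)
def crop(n,x0,y0,x1,y1,f,k):
    im=load(n)[0];cv2.imwrite('pics/'+f,cv2.resize(im[y0:y1,x0:x1],None,fx=k,fy=k,interpolation=cv2.INTER_CUBIC))
E
python3 - <<'E'
from h import *
for n in ['scene','top','wrist']:
    im,K,W=cam(n);cv2.imwrite(f'pics/{n}0.png',im);print(n,K.tolist(),W.round(3).tolist())
s=state();print(s)
E
```

```text
pics
scene [[382.87675149955487, 0.0, 281.7922517899083], [0.0, 382.87675149955487, 206.42798092099798], [0.0, 0.0, 1.0]] [[0.84, -0.404, 0.363, 0.17], [-0.543, -0.606, 0.582, -0.565], [-0.015, -0.685, -0.728, 0.7], [0.0, 0.0, 0.0, 1.0]]
top [[426.2187020477121, 0.0, 280.74164829310604], [0.0, 426.2187020477121, 216.89220758595474], [0.0, 0.0, 1.0]] [[-0.006, -0.986, 0.165, 0.292], [-1.0, 0.009, 0.018, -0.088], [-0.019, -0.165, -0.986, 1.014], [0.0, 0.0, 0.0, 1.0]]
wrist [[330.2148413263976, 0.0, 276.8759168731041], [0.0, 330.2148413263976, 210.7582798387279], [0.0, 0.0, 1.0]] [[0.283, 0.911, 0.299, 0.079], [0.959, -0.269, -0.089, 0.549], [-0.001, 0.312, -0.95, 0.372], [0.0, 0.0, 0.0, 1.0]]
{'clock': 0.15, 'joints': array([-75.89949225,  17.8512293 ,   0.801627  ,  86.6694518 ,
        -0.25133405,  75.5852556 ,  -1.56009114]), 'qvel': array([ 0.04764102, -0.05644845,  0.03382602, -0.26029114,  0.03539917,
        0.05853415, -0.04923422]), 'effort': array([ 4.29459333e-04, -3.80273080e+01,  1.46212871e-01, -2.30852044e+01,
        1.23075212e-02,  9.59004276e-03, -1.69797369e-05]), 'eef_pos': array([0.15595156, 0.52688178, 0.24446786]), 'orientation': array([[-4.27453031e-04,  2.83791521e-01,  9.58885911e-01],
       [-1.76754212e-03,  9.58884286e-01, -2.83791828e-01],
       [-9.99998347e-01, -1.81617891e-03,  9.17354704e-05]]), 'wrist_force': array([-0.15437591, -0.05714577, -0.02139443]), 'wrist_torque': array([0.06043536, 0.01294329, 0.01389527]), 'gripper_width': 1.0011895512701992}
```

View pics/scene0.png

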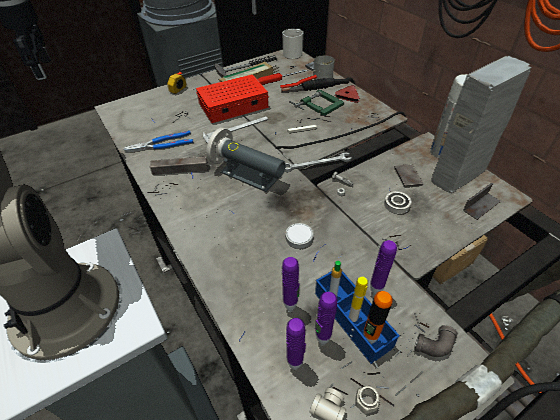

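View pics/top0.png

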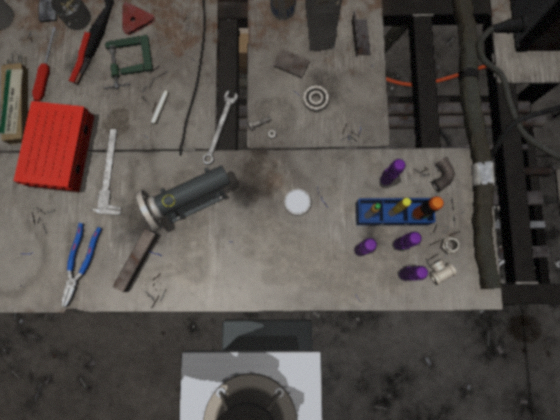

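View pics/wrist0.png

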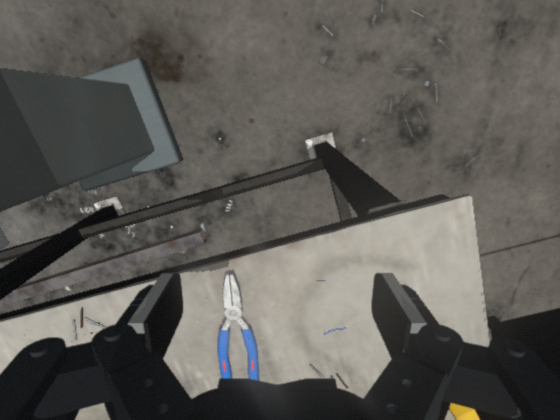

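Look-alikes: purple ones at scene (291,280), (296,340), (327,315), (386,262). The orange, black-gripped one at scene (380,315)/top (436,204) is in the caddy, so I choose that. The marker is at scene (360,292) and the temp stick at (337,273). Next, close crops.

Run:
```python
from h import *
crop('scene',300,225,440,375,'c1.png',5)
crop('top',340,140,480,290,'c2.png',5)
crop('scene',190,115,310,250,'c3.png',6) if 0 else crop('scene',190,115,320,255,'c3.png',4)
crop('top',130,150,320,240,'c4.png',4)
```

```text
(no output)
```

View pics/c1.png

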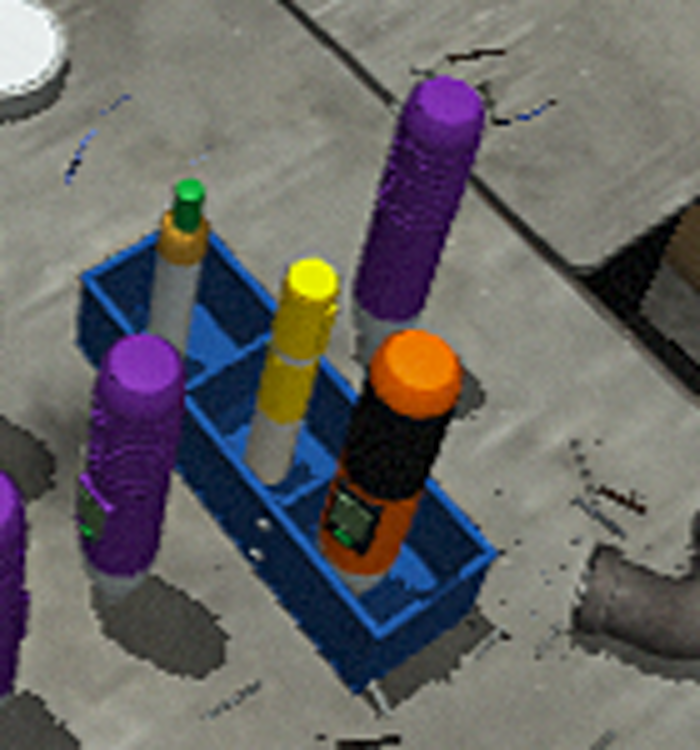

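View pics/c2.png

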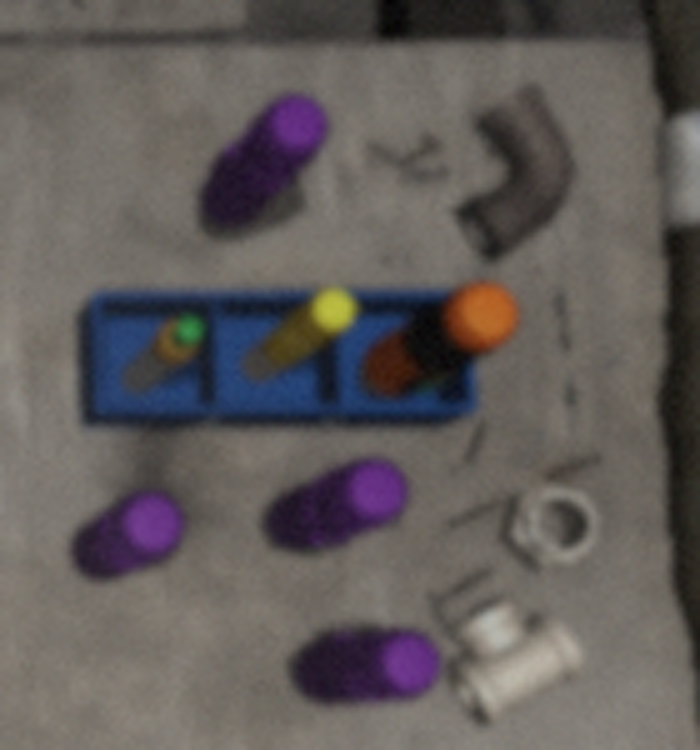

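View pics/c3.png

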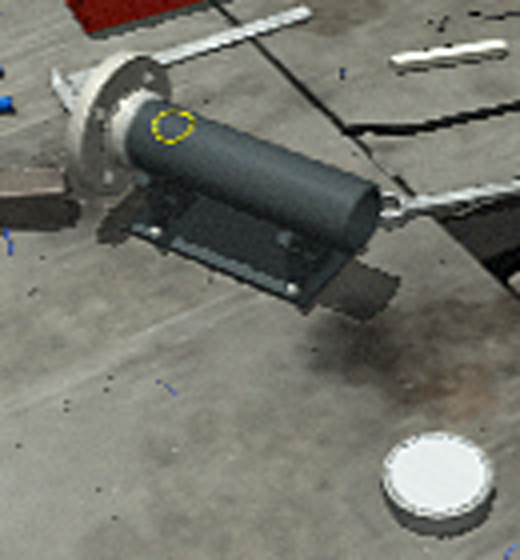

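View pics/c4.png

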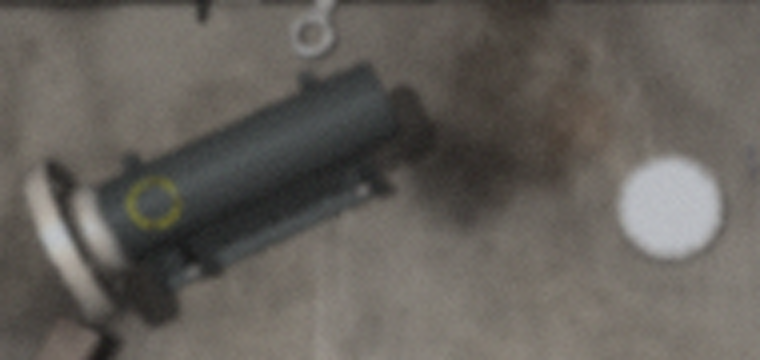

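Run:
```python
from h import *
def show(nm,a,b,z):
    p=tri([('scene',*a),('top',*b)]);print(nm,p.round(4),'scene@z',atz('scene',*a,z).round(4),'top@z',atz('top',*b,z).round(4))
show('cap',(383,297.3),(436.5,203.1),.168)
show('block',(299.3,233.5),(297.3,201.6),.016)
show('ring',(233.1,146.4),(168.4,200.6),.085)
show('marker',(300+312/5,225+278/5),(340+334/5,140+311/5),.137)
show('temp',(300+189/5,225+190/5),(340+190/5,140+329/5),.125)
# caddy rim corners scene z .05
for u,v in [(82,278),(495,553),(378,635),(205,230)]: print('rim',atz('scene',300+u/5,225+v/5,.05).round(4))
for u,v in [(90,297),(472,400),(90,418),]: print('rimT',atz('top',340+u/5,140+v/5,.05).round(4))
# pipe axis guess: free end & ring
for u,v in [(380,190),(350,250)]: print('end',atz('scene',190+u/4,115+v/4,.062).round(4))
# purple caps
for u,v in [(297,125),(378,490),(152,523),(411,662)]: print('purple',atz('top',340+u/5,140+v/5,.165).round(4))
```

```text
cap [ 0.4613 -0.3881  0.1635] scene@z [ 0.4599 -0.3899  0.168 ] top@z [ 0.4594 -0.3859  0.168 ]
block [ 0.4979 -0.1102  0.0124] scene@z [ 0.4972 -0.1128  0.016 ] top@z [ 0.4962 -0.1097  0.016 ]
ring [0.4884 0.1808 0.0808] scene@z [0.4868 0.1757 0.085 ] top@z [0.4871 0.1798 0.085 ]
marker [ 0.4692 -0.3362  0.136 ] scene@z [ 0.4698 -0.3369  0.137 ] top@z [ 0.468  -0.3354  0.137 ]
temp [ 0.4642 -0.2785  0.123 ] scene@z [ 0.4638 -0.2796  0.125 ] top@z [ 0.4632 -0.2778  0.125 ]
rim [ 0.441 -0.252  0.05 ]
rim [ 0.4953 -0.4225  0.05  ]
rim [ 0.4411 -0.4219  0.05  ]
rim [ 0.4954 -0.2611  0.05  ]
rimT [ 0.4931 -0.2486  0.05  ]
rimT [ 0.4436 -0.4201  0.05  ]
rimT [ 0.4368 -0.2466  0.05  ]
end [0.578  0.0697 0.062 ]
end [0.5315 0.0325 0.062 ]
purple [ 0.5403 -0.3166  0.165 ]
purple [ 0.3895 -0.3409  0.165 ]
purple [ 0.377  -0.2507  0.165 ]
purple [ 0.3215 -0.3499  0.165 ]
```

```bash
cat > plan.py <<'E'
from h import *
from scipy.spatial.transform import Rotation as Ro
def down(yaw):
    y=np.radians(yaw);c,s=np.cos(y),np.sin(y);return np.array([[0,c,s],[0,s,-c],[-1,0,0.]])
def rows(p0,R0,p1,R1,n,g):
    w=Ro.from_matrix(R0.T@R1).as_rotvec()/n
    R=R0.copy();out=[]
    for i in range(n):
        out.append((R.T@((p1-p0)/n)*1000).round(1).tolist()+w.round(4).tolist()+[g]); R=R@Ro.from_rotvec(w).as_matrix()
    for r in out:print(r)
def cur():
    s=state();return np.array(s['eef_pos']),np.array(s['orientation'])
E
python3 - <<'E'
from plan import *
p,R=cur();rows(p,R,np.array([.47,.20,.30]),down(25),11,1)
E
```

```text
[-5.0, -20.4, 35.8, 0.077, 0.0001, 0.0002, 1]
[-5.0, -17.6, 37.3, 0.077, 0.0001, 0.0002, 1]
[-5.0, -14.7, 38.5, 0.077, 0.0001, 0.0002, 1]
[-5.0, -11.7, 39.5, 0.077, 0.0001, 0.0002, 1]
[-5.0, -8.6, 40.3, 0.077, 0.0001, 0.0002, 1]
[-5.0, -5.5, 40.8, 0.077, 0.0001, 0.0002, 1]
[-5.0, -2.3, 41.1, 0.077, 0.0001, 0.0002, 1]
[-5.0, 0.9, 41.2, 0.077, 0.0001, 0.0002, 1]
[-5.0, 4.0, 41.0, 0.077, 0.0001, 0.0002, 1]
[-5.0, 7.2, 40.6, 0.077, 0.0001, 0.0002, 1]
[-5.0, 10.3, 39.9, 0.077, 0.0001, 0.0002, 1]
```

>>> apply_moves --series '[[[-5, -20.4, 35.8, 0.077, 0, 0, 1], [-5, -17.6, 37.3, 0.077, 0, 0, 1], [-5, -14.7, 38.5, 0.077, 0, 0, 1], [-5, -11.7, 39.5, 0.077, 0, 0, 1], [-5, -8.6, 40.3, 0.077, 0, 0, 1], [-5, -5.5, 40.8, 0.077, 0, 0, 1], [-5, -2.3, 41.1, 0.077, 0, 0, 1], [-5, 0.9, 41.2, 0.077, 0, 0, 1], [-5, 4, 41, 0.077, 0, 0, 1], [-5, 7.2, 40.6, 0.077, 0, 0, 1], [-5, 10.3, 39.9, 0.077, 0, 0, 1], [0, 0, 0, 0, 0, 0, 1]]]'

```text
clock: 1.35
eef_pos: [0.4743, 0.1932, 0.301]
orientation: [[0.004, 0.912, 0.41], [-0.004, 0.41, -0.912], [-1.0, 0.002, 0.006]]
wrist_force: [-0.4, 0.1, -0.4]
gripper_width: 0.997
```

Run:
```python
from plan import *
im,K,W=cam('wrist');cv2.imwrite('pics/w1.png',im)
import shutil;shutil.copy('cam_wrist.npz','cam_w1.npz')
print(cur(),state()['clock'],state()['qvel'].round(1),state()['wrist_force'])
```

```text
(array([0.47197484, 0.19673227, 0.30040932]), array([[ 1.21737825e-03,  9.09630950e-01,  4.15415519e-01],
       [-1.64831822e-03,  4.15417088e-01, -9.09629554e-01],
       [-9.99997901e-01,  4.22626261e-04,  2.00508100e-03]])) 1.4 [-2.5 -0.4 -4.6  1.4 -2.1  0.3 -0.1] [-1.10682312  1.39330636 -0.84475546]
```

View pics/w1.png

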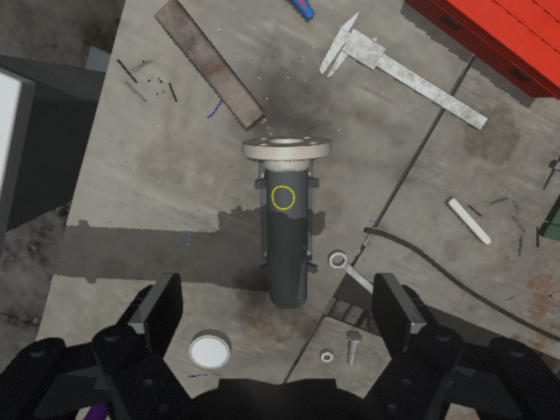

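Run:
```python
from plan import *
crop('w1',225,125,350,315,'c5.png',5) if 0 else crop('w1',235,125,345,225,'c5.png',6)
crop('w1',180,250,330,380,'c6.png',4)
im=load('w1')[0].astype(int)
b,g,r=im[...,0],im[...,1],im[...,2]
m=((r-b>60)&(g-b>60)).astype(np.uint8);m[:170]=0;m[225:]=0;m[:,:255]=0;m[:,310:]=0
pts=cv2.findNonZero(m);print(len(pts),cv2.fitEllipse(pts),cv2.boundingRect(pts))
```

```text
134 ((282.6678771972656, 197.08067321777344), (21.878332138061523, 23.418764114379883), 150.53074645996094) (271, 185, 24, 25)
```

View pics/c5.png

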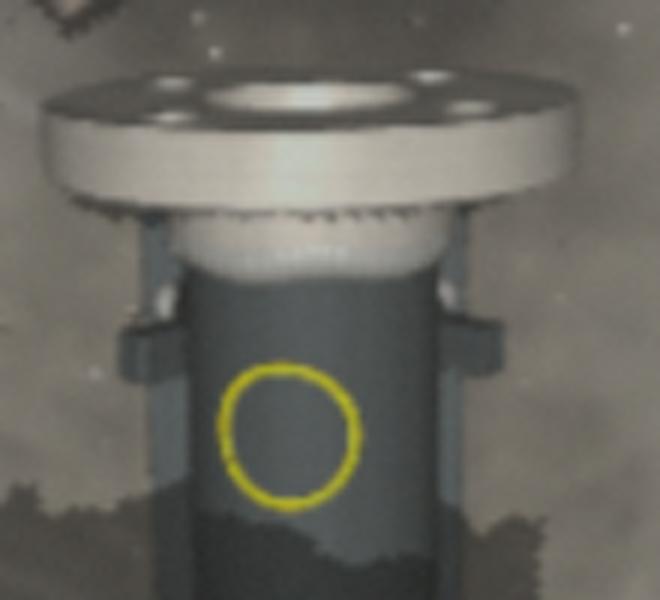

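View pics/c6.png

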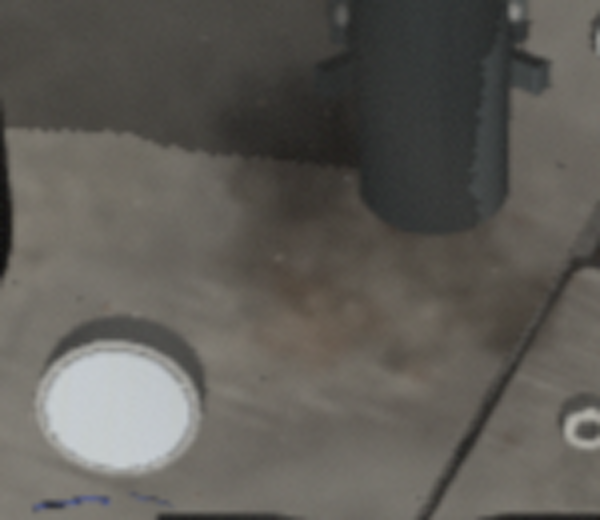

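```bash
cat > fit.py <<'E'
from plan import *
from scipy.optimize import least_squares
def frame(q):
    x,y,h,roll=q   # axis point abeam of ring, heading of cradle y, roll
    a=np.array([np.cos(h),np.sin(h),0]);z=np.array([0,0,1.]);xx=np.cross(a,z)
    n=np.cos(roll)*z+np.sin(roll)*xx; t=np.cross(a,n)
    return np.array([x,y,.062]),a,n,t
def ringpts(q,rho=.0125):
    c,a,n,t=frame(q);P=[]
    for k in np.linspace(0,2*np.pi,36,endpoint=False):
        s=rho*np.cos(k);u=rho*np.sin(k)/.024
        P.append(c+a*s+.024*(np.cos(u)*n+np.sin(u)*t))
    return np.array(P)
def res(q,rings,sils):
    r=[];c,a,n,t=frame(q)
    for nme,u,v in rings:
        r+=list(np.mean([proj(nme,p) for p in ringpts(q)],0)-[u,v])
    for nme,u,v in sils:
        o,d=ray(nme,u,v);k=np.cross(a,d);dist=abs((c-o)@k)/np.linalg.norm(k);r.append((dist-.024)*1300)
    return r
def fit(rings,sils,p=1):
    s=least_squares(res,[.48,.18,np.radians(115),0.],args=(rings,sils))
    q=s.x;c,a,n,t=frame(q)
    if p:print('c',q[:2].round(4),'head',np.degrees(q[2]).round(2),'roll',q[3].round(3),'spot',(c+.024*n).round(4),'res',np.round(s.fun,1))
    return q
E
python3 - <<'E'
from fit import *
S=[('w1',266.7,175),('w1',266.7,211),('w1',270,282),('w1',307.8,175),('w1',307.8,211),('w1',307,282)]
fit([('w1',282.9,197.2)],S)
# top: silhouettes from c4: upper edge (150,163)->(350,70)?; lower (140,255)->(390,130)
T=[('top',130+160/4,150+158/4),('top',130+330/4,150+80/4),('top',130+140/4,150+250/4),('top',130+370/4,150+143/4)]
fit([('top',168.4,200.6)],T)
C=[('scene',190+190/4,115+108/4),('scene',190+340/4,115+167/4),('scene',190+150/4,115+172/4),('scene',190+300/4,115+237/4)]
fit([('scene',233.1,146.4)],C)
fit([('w1',282.9,197.2),('top',168.4,200.6),('scene',233.1,146.4)],S+T+C)
print('block w1',atz('w1',180+120/4,250+406/4,.016))
E
```

```text
c [0.4934 0.181 ] head 115.52 roll -0.246 spot [0.4881 0.1785 0.0853] res [ 0.   0.  -1.4  0.4 -1.1 -0.9 -0.5 -0.9]
c [0.4937 0.1832] head 114.82 roll -0.315 spot [0.487  0.1801 0.0848] res [ 0.  -0.  -3.8 -3.4 -3.  -4.1]
c [0.4942 0.1809] head 114.57 roll -0.325 spot [0.4873 0.1777 0.0847] res [0.  0.  1.  1.7 0.7 1.8]
c [0.4937 0.1814] head 115.13 roll -0.274 spot [0.4878 0.1787 0.0851] res [-0.1 -0.3  0.6 -0.4 -0.  -0.4 -0.6  0.8 -1.6 -1.6 -0.9 -0.4 -3.  -3.3
 -4.1 -4.3  1.2  0.9  0.4  2.5]
block w1 [ 0.49818951 -0.10781348  0.016     ]
```

>>> apply_moves --series '[[[30, 2, 8, 0, 0, 0, 1], [40, 3, 10, 0, 0, 0, 1], [30, 2, 8, 0, 0, 0, 1], [0, 0, 0, 0, 0, 0, 1], [0, 0, 0, 0, 0, 0, 1]]]'

```text
clock: 1.9
eef_pos: [0.4865, 0.181, 0.2004]
orientation: [[-0.001, 0.906, 0.424], [0.0, 0.424, -0.906], [-1.0, -0.001, -0.001]]
wrist_force: [0.0, 0.8, 0.8]
gripper_width: 1.002
```

Run:
```python
from plan import *
im,K,W=cam('wrist')
import shutil;shutil.copy('cam_wrist.npz','cam_w2.npz')
print(cur(),state()['clock'])
cv2.imwrite('pics/w2.png',im)
im=im.astype(int)
b,g,r=im[...,0],im[...,1],im[...,2]
m=((r-b>60)&(g-b>60)).astype(np.uint8);m[:120]=0;m[330:]=0;m[:,:200]=0;m[:,360:]=0
pts=cv2.findNonZero(m);print(len(pts),cv2.fitEllipse(pts),cv2.boundingRect(pts))
crop('w2',220,140,340,300,'c7.png',5) if 0 else crop('w2',220,140,340,260,'c7.png',5)
```

```text
(array([0.4875162 , 0.18142457, 0.20164653]), array([[ 1.56131630e-03,  9.05569671e-01,  4.24194687e-01],
       [ 1.67368271e-03,  4.24192244e-01, -9.05570615e-01],
       [-9.99997381e-01,  2.12384948e-03, -8.53338040e-04]])) 1.95
251 ((277.71002197265625, 213.9242706298828), (29.780025482177734, 32.16180419921875), 142.73956298828125) (262, 198, 33, 33)
```

View pics/w2.png

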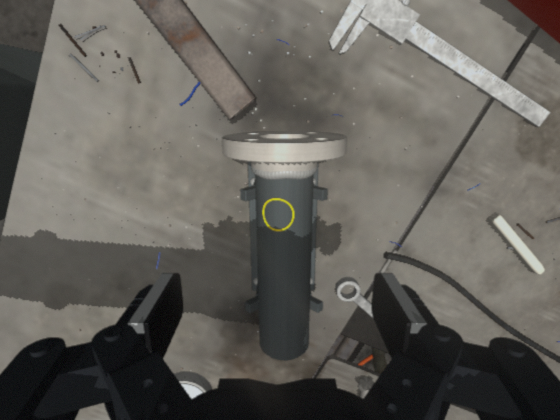

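View pics/c7.png

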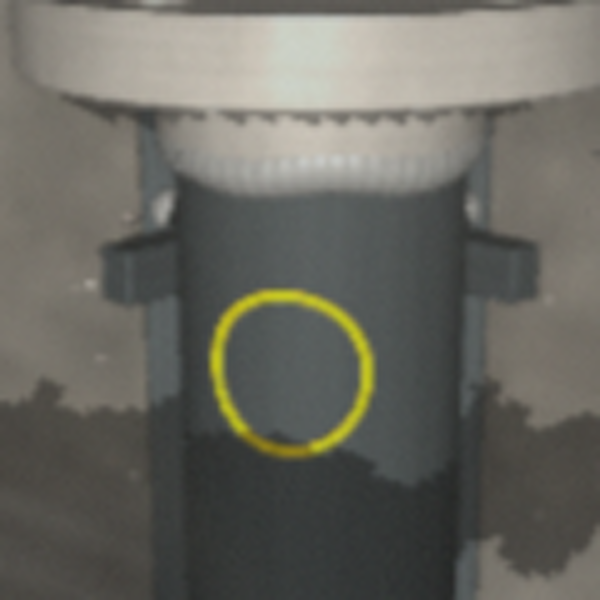

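Run:
```python
from fit import *
import fit
def res(q,rings,sils):
    r=[];c,a,n,t=frame(q)
    for nme,u,v in rings:
        P=np.array([proj(nme,p) for p in ringpts(q)]);r+=list((P.max(0)+P.min(0))/2-[u,v])
    for nme,u,v in sils:
        o,d=ray(nme,u,v);k=np.cross(a,d);r.append((abs((c-o)@k)/np.linalg.norm(k)-.024)*1300)
    return r
fit.res=res
S2=[('w2',256,183),('w2',257.2,250),('w2',313,183),('w2',312.2,250)]
S1=[('w1',266.7,175),('w1',266.7,211),('w1',270,282),('w1',307.8,175),('w1',307.8,211),('w1',307,282)]
for S,R in((S2,[('w2',278.6,214.6)]),(S1,[('w1',283.2,197.7)])):
    q=fit.fit(R,S)
    P=np.array([proj(R[0][0],p) for p in ringpts(q,.0128)]);print(P.min(0),P.max(0))
```

```text
c [0.4935 0.181 ] head 115.69 roll -0.253 spot [0.4881 0.1784 0.0852] res [-0.   0.  -0.8  0.2 -0.8  0.2]
[263.60830135 198.98142678] [293.70032341 230.19621309]
c [0.4935 0.1808] head 115.52 roll -0.25 spot [0.4881 0.1783 0.0853] res [ 0.  -0.  -1.4  0.4 -1.1 -0.9 -0.5 -0.9]
[272.33087243 186.30971077] [294.13945501 209.0783319 ]
```

Run:
```python
from plan import *
p=np.array([.4868,.1802,.2005]);rows(p,down(25),np.array([.461,-.365,.30]),down(0),12,1)
```

```text
[-8.3, -21.1, 40.3, 0.0364, 0.0, 0.0, 1]
[-8.3, -19.7, 41.0, 0.0364, 0.0, 0.0, 1]
[-8.3, -18.2, 41.7, 0.0364, 0.0, 0.0, 1]
[-8.3, -16.6, 42.3, 0.0364, 0.0, 0.0, 1]
[-8.3, -15.1, 42.9, 0.0364, 0.0, 0.0, 1]
[-8.3, -13.5, 43.4, 0.0364, 0.0, 0.0, 1]
[-8.3, -11.9, 43.9, 0.0364, 0.0, 0.0, 1]
[-8.3, -10.3, 44.3, 0.0364, 0.0, 0.0, 1]
[-8.3, -8.7, 44.6, 0.0364, 0.0, 0.0, 1]
[-8.3, -7.1, 44.9, 0.0364, 0.0, 0.0, 1]
[-8.3, -5.4, 45.2, 0.0364, 0.0, 0.0, 1]
[-8.3, -3.8, 45.3, 0.0364, 0.0, 0.0, 1]
```

>>> apply_moves --series '[[[-8.3, -21.1, 40.3, 0.0364, 0, 0, 1], [-8.3, -19.7, 41, 0.0364, 0, 0, 1], [-8.3, -18.2, 41.7, 0.0364, 0, 0, 1], [-8.3, -16.6, 42.3, 0.0364, 0, 0, 1], [-8.3, -15.1, 42.9, 0.0364, 0, 0, 1], [-8.3, -13.5, 43.4, 0.0364, 0, 0, 1], [-8.3, -11.9, 43.9, 0.0364, 0, 0, 1], [-8.3, -10.3, 44.3, 0.0364, 0, 0, 1], [-8.3, -8.7, 44.6, 0.0364, 0, 0, 1], [-8.3, -7.1, 44.9, 0.0364, 0, 0, 1], [-8.3, -5.4, 45.2, 0.0364, 0, 0, 1], [-8.3, -3.8, 45.3, 0.0364, 0, 0, 1]]]'

```text
clock: 3.15
eef_pos: [0.463, -0.3662, 0.303]
orientation: [[0.005, 1.0, 0.001], [-0.002, 0.001, -1.0], [-1.0, 0.005, 0.002]]
wrist_force: [1.8, 0.3, 0.6]
gripper_width: 0.996
```

>>> apply_moves --series '[[[0, 0, 0, 0, 0, 0, 1], [0, 0, 0, 0, 0, 0, 1], [0, 0, 0, 0, 0, 0, 1]]]'

```text
clock: 3.45
eef_pos: [0.463, -0.3635, 0.301]
orientation: [[0.003, 1.0, 0.003], [0.001, 0.003, -1.0], [-1.0, 0.003, -0.001]]
wrist_force: [0.2, -0.5, 0.3]
gripper_width: 1.0
```

Run:
```python
from plan import *
im,K,W=cam('wrist')
import shutil;shutil.copy('cam_wrist.npz','cam_w3.npz')
print(cur(),state()['clock'])
cv2.imwrite('pics/w3.png',im)
crop('w3',200,130,350,270,'c8.png',4)
```

```text
(array([ 0.46302376, -0.36304247,  0.30064932]), array([[ 0.00214422,  0.99999092,  0.00368351],
       [ 0.00113006,  0.00368109, -0.99999259],
       [-0.99999706,  0.00214837, -0.00112216]])) 3.5
```

View pics/w3.png

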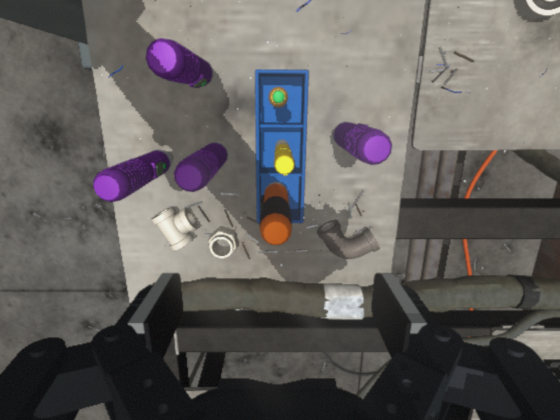

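View pics/c8.png

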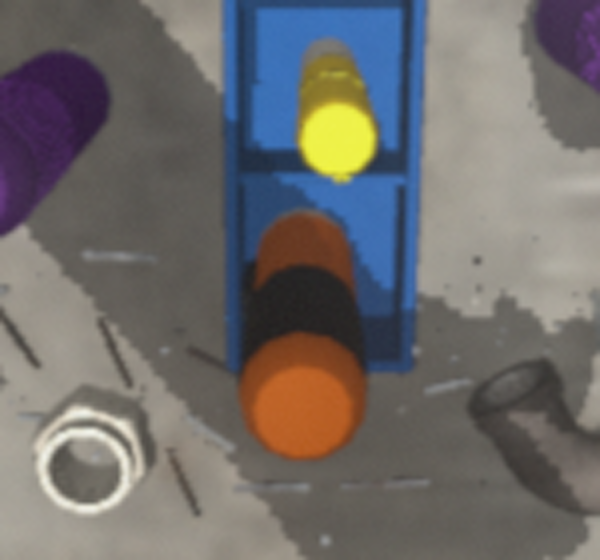

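Run:
```python
from plan import *
print('cap',atz('w3',200+303/4,130+410/4,.168), 'marker',atz('w3',200+338/4,130+140/4,.137))
t=atz('w3',200+303/4,130+410/4,.168)
for z in (.043,.1):
    u=proj('w3',[t[0],t[1],z]);e=proj('w3',[t[0]+.0145,t[1],z]);far=proj('w3',[t[0],t[1]+.0145,z]);print(z,(u-[200,130])*4,(e-u)*4,(far-[200,130])*4)
```

```text
cap [ 0.46256695 -0.3884595   0.168     ] marker [ 0.47019347 -0.33635284  0.137     ]
0.043 [303.25590908 255.90870307] [47.98931852  0.13440617] [303.38265924 208.99113588]
0.1 [303.16109278 313.00072287] [55.52994284  0.14685622] [303.30677381 259.36604717]
```

>>> apply_moves --series '[[[0, -0.6, 12.2, 0, 0, 0, 1], [5, -0.6, 12.2, 0, 0, 0, 1], [20, 0, 0, 0, 0, 0, 1], [40, 0, 0, 0, 0, 0, 1], [40, 0, 0, 0, 0, 0, 1], [35, 0, 0, 0, 0, 0, 1], [20, 0, 0, 0, 0, 0, 1], [10, 0, 0, 0, 0, 0, 1], [5.5, 0, 0, 0, 0, 0, 1], [0, 0, 0, 0, 0, 0, 1], [0, 0, 0, 0, 0, 0, 1]]]'

```text
clock: 4.6
eef_pos: [0.4607, -0.3906, 0.1257]
orientation: [[0.002, 1.0, -0.001], [-0.002, -0.001, -1.0], [-1.0, 0.002, 0.002]]
wrist_force: [0.3, -0.4, 0.4]
gripper_width: 1.002
```

Run:
```python
from plan import *
for n in ('wrist','scene'):
    im,K,W=cam(n);cv2.imwrite(f'pics/{n}4.png',im)
print(cur(),state()['clock'],state()['wrist_force'])
crop('scene',280,200,460,360,'c9.png',4)
```

```text
(array([ 0.46078056, -0.3904672 ,  0.12581533]), array([[ 2.11496404e-03,  9.99997601e-01, -5.69204383e-04],
       [-1.71585369e-03, -5.65575841e-04, -9.99998368e-01],
       [-9.99996291e-01,  2.11593726e-03,  1.71465341e-03]])) 4.7 [-0.75358363 -0.10706703 -0.30051785]
```

View pics/wrist4.png

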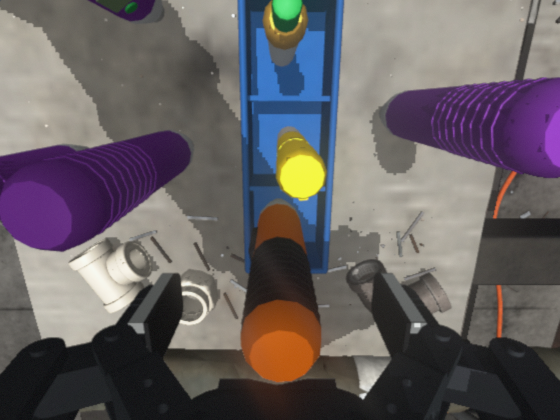

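View pics/c9.png

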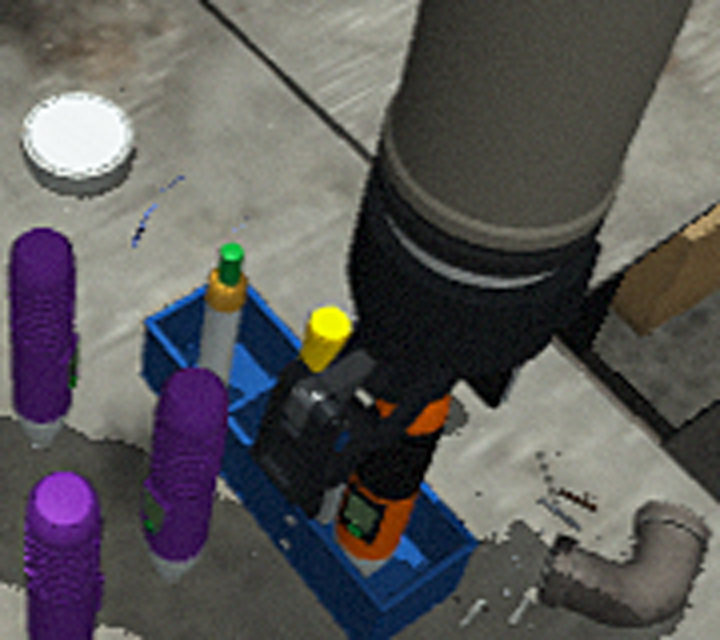

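>>> apply_moves --series '[[[0, 0, -1.5, 0, 0, 0, 1], [0, 0, 0, 0, 0, 0, 0.3], [0, 0, 0, 0, 0, 0, -0.5], [0, 0, 0, 0, 0, 0, -1], [0, 0, 0, 0, 0, 0, -1], [0, 0, 0, 0, 0, 0, -1], [0, 0, 0, 0, 0, 0, -1], [0, 0, 0, 0, 0, 0, -1], [0, 0, 0, 0, 0, 0, -1]]]'

```text
clock: 5.6
eef_pos: [0.4603, -0.3882, 0.1245]
orientation: [[0.0, 1.0, -0.001], [-0.0, -0.001, -1.0], [-1.0, 0.0, 0.0]]
wrist_force: [0.1, -0.0, 1.1]
gripper_width: 0.327
```

Run:
```python
from plan import *
im,K,W=cam('wrist');cv2.imwrite('pics/w5.png',im)
s=state();print(cur(),s['clock'],s['wrist_force'],s['wrist_torque'],s['gripper_width'])
```

```text
(array([ 0.46028484, -0.38818596,  0.12448931]), array([[ 3.90284732e-04,  9.99999673e-01, -7.08937795e-04],
       [-4.48609116e-05, -7.08920340e-04, -9.99999748e-01],
       [-9.99999923e-01,  3.90316437e-04,  4.45842161e-05]])) 5.65 [ 0.17362773 -0.02520857  0.57400376] [ 0.04980723 -0.1196309   0.04310112] 0.32851760708868166
```

View pics/w5.png

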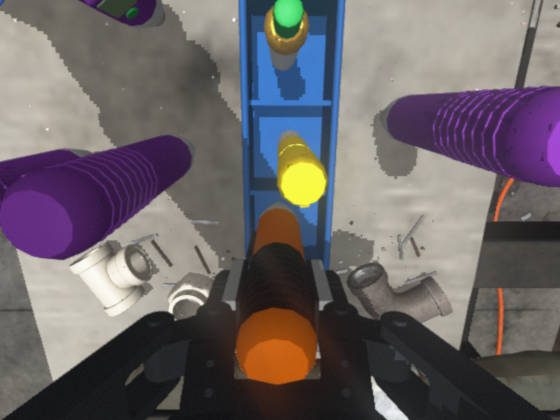

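>>> apply_moves --series '[[[-8, 0, 0, 0, 0, 0, -1], [-20, 0, 0, 0, 0, 0, -1], [-30, 0, 0, 0, 0, 0, -1], [-35, 0, 0, 0, 0, 0, -1], [-35, 0, 0, 0, 0, 0, -1], [-30, 0, 0, 0, 0, 0, -1], [-20, 0, 0, 0, 0, 0, -1], [-10, 0, 0, 0, 0, 0, -1], [0, 0, 0, 0, 0, 0, -1], [0, 0, 0, 0, 0, 0, -1]]]'

```text
clock: 6.65
eef_pos: [0.4597, -0.3877, 0.3111]
orientation: [[-0.002, 1.0, -0.001], [0.002, -0.001, -1.0], [-1.0, -0.002, -0.002]]
wrist_force: [0.4, 0.0, -1.5]
gripper_width: 0.322
```

Run:
```python
from plan import *
for n in ('wrist','scene','top'):
    im,K,W=cam(n);cv2.imwrite(f'pics/{n}6.png',im)
s=state();print(cur(),s['clock'],s['wrist_force'],s['wrist_torque'],s['gripper_width'])
```

```text
(array([ 0.45975078, -0.38747215,  0.31067167]), array([[-2.40759881e-03,  9.99996810e-01, -7.63311027e-04],
       [ 2.19980038e-03, -7.58015142e-04, -9.99997293e-01],
       [-9.99994682e-01, -2.40927143e-03, -2.19796837e-03]])) 6.8 [ 0.31815158 -0.03244501 -2.12153587] [-0.00353957 -0.02791034  0.03139782] 0.3273999122395947
```

View pics/wrist6.png

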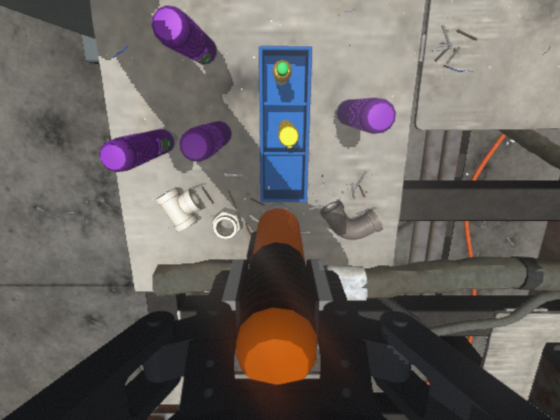

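View pics/scene6.png

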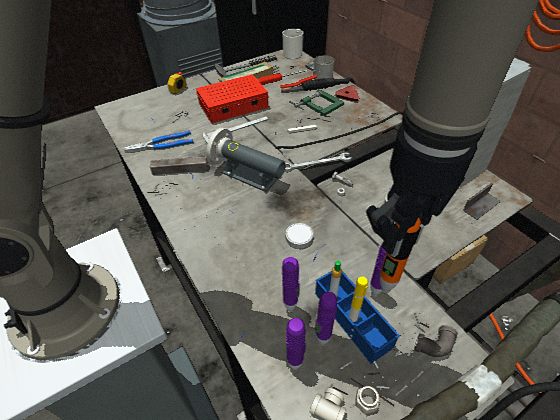

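>>> apply_moves --series '[[[0, 2, -15, 0, 0, 0, -1], [0, 5, -35, 0, 0, 0, -1], [0, 6, -45, 0, 0, 0, -1], [0, 6, -45, 0, 0, 0, -1], [5, 6, -45, 0, 0, 0, -1], [20, 6, -43, 0, 0, 0, -1], [30, 4, -30, 0, 0, 0, -1], [30, 3, -15, 0, 0, 0, -1], [20, 0, -5, 0, 0, 0, -1], [10, 0, 0, 0, 0, 0, -1], [0, 0, 0, 0, 0, 0, -1], [0, 0, 0, 0, 0, 0, -1]]]'

```text
clock: 8.0
eef_pos: [0.4986, -0.1116, 0.1981]
orientation: [[0.001, 1.0, -0.003], [-0.001, -0.003, -1.0], [-1.0, 0.001, 0.001]]
wrist_force: [0.0, -0.7, -1.2]
gripper_width: 0.324
```

Run:
```python
from plan import *
for n in ('scene','top'):
    im,K,W=cam(n);cv2.imwrite(f'pics/{n}7.png',im)
s=state();print(cur(),s['clock'],s['wrist_force'],s['wrist_torque'],s['gripper_width'])
crop('scene',210,110,400,270,'c10.png',4)
crop('top',220,120,400,260,'c11.png',4)
```

```text
(array([ 0.4991367 , -0.1115533 ,  0.19876413]), array([[ 2.76181506e-03,  9.99992957e-01, -2.54143841e-03],
       [-7.82276316e-04, -2.53928682e-03, -9.99996470e-01],
       [-9.99995880e-01,  2.76379342e-03,  7.75257765e-04]])) 8.1 [ 0.48891131 -0.23459187 -1.85594196] [ 0.00169781 -0.02543075 -0.00219734] 0.3285372506321496
```

View pics/c10.png

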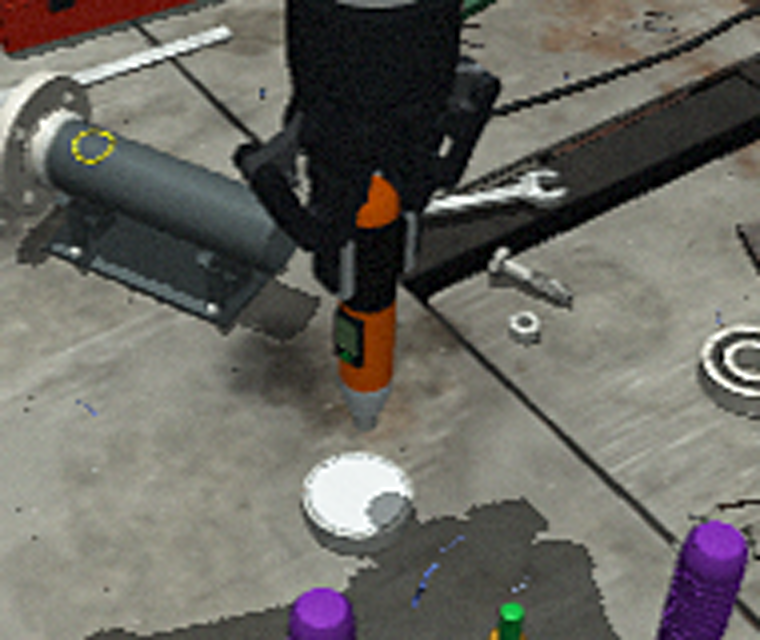

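View pics/c11.png

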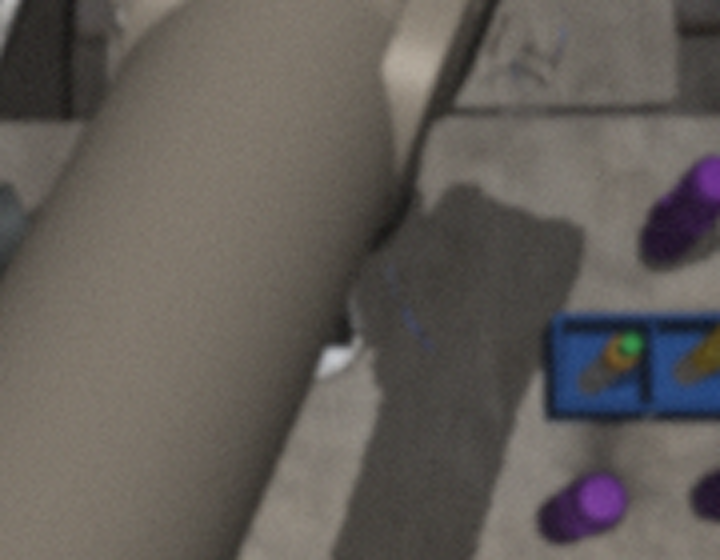

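Run:
```python
from plan import *
p=proj('scene',[.499,-.1113,.0772]);print('pred foot crop',(p-[210,110])*4)
print('pred cap',(proj('scene',[.499,-.1113,.242])-[210,110])*4,'z97',(proj('scene',[.499,-.1113,.174])-[210,110])*4,'z40',(proj('scene',[.499,-.1113,.117])-[210,110])*4)
print('block top',(proj('scene',[.4975,-.111,.016])-[210,110])*4)
```

```text
pred foot crop [360.30090108 419.78751803]
pred cap [367.13605937 184.04437116] z97 [364.05611194 290.271099  ] z40 [361.76549589 369.27395621]
block top [355.79265947 491.75895542]
```

>>> apply_moves --series '[[[15, -1.5, 0, 0, 0, 0, -1], [18, 0, 0, 0, 0, 0, -1], [13, 0, 0, 0, 0, 0, -1], [6, 0, 0, 0, 0, 0, -1], [3, 0, 0, 0, 0, 0, -1], [0, 0, 0, 0, 0, 0, -1], [0, 0, 0, 0, 0, 0, -1], [0, 0, 0, 0, 0, 0, -1]]]'

```text
clock: 8.9
eef_pos: [0.4974, -0.1104, 0.1431]
orientation: [[0.001, 1.0, -0.001], [-0.0, -0.001, -1.0], [-1.0, 0.001, 0.0]]
wrist_force: [-0.3, 0.5, -0.7]
gripper_width: 0.324
```

Run:
```python
from plan import *
s=state();print(cur(),s['clock'],s['wrist_force'],s['wrist_torque'],s['gripper_width'])
cam('scene');crop('scene',260,140,360,260,'c12.png',5)
```

```text
(array([ 0.49740175, -0.11035443,  0.14306458]), array([[ 1.44099787e-03,  9.99998748e-01, -6.54458053e-04],
       [-1.90958625e-04, -6.54183550e-04, -9.99999768e-01],
       [-9.99998944e-01,  1.44112251e-03,  1.90015709e-04]])) 8.9 [-0.27364223  0.51659525 -0.74016259] [ 0.04023631 -0.06220406 -0.00817672] 0.3240020316678229
```

View pics/c12.png

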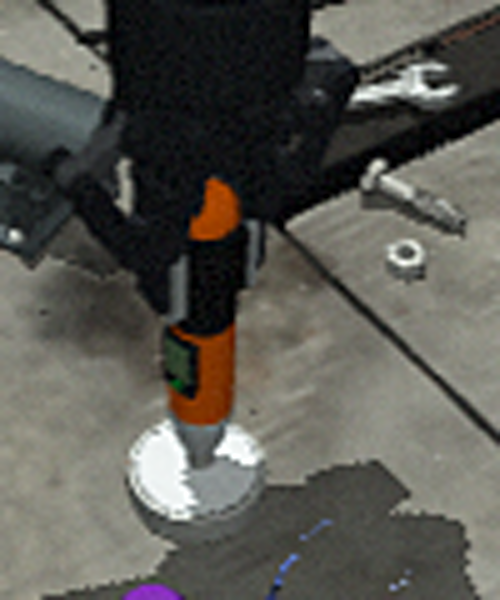

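>>> apply_moves --series '[[[2, 0, 0, 0, 0, 0, -1], [2, 0, 0, 0, 0, 0, -1], [2, 0, 0, 0, 0, 0, -1], [0, 0, 0, 0, 0, 0, -1], [0, 0, 0, 0, 0, 0, -1]]]'

```text
clock: 9.45
eef_pos: [0.4969, -0.1102, 0.1367]
orientation: [[0.0, 1.0, -0.001], [0.0, -0.001, -1.0], [-1.0, 0.0, -0.0]]
wrist_force: [-1.8, -0.2, 1.2]
gripper_width: 0.324
```

Run:
```python
from plan import *
s=state();print(cur()[0],s['clock'],s['wrist_force'],s['wrist_torque'],s['gripper_width'])
```

```text
[ 0.4969415  -0.11022162  0.13669378] 9.45 [-1.76936511 -0.1759087   1.16978362] [0.08055756 0.16935595 0.0065808 ] 0.32386908639761014
```

>>> apply_moves --series '[[[2, 0, 0, 0, 0, 0, -1], [1.5, 0, 0, 0, 0, 0, -1], [1, 0, 0, 0, 0, 0, -1], [0, 0, 0, 0, 0, 0, -1], [0, 0, 0, 0, 0, 0, -1]]]'

```text
clock: 9.95
eef_pos: [0.497, -0.1103, 0.1321]
orientation: [[0.0, 1.0, -0.001], [-0.0, -0.001, -1.0], [-1.0, 0.0, 0.0]]
wrist_force: [-1.3, -0.2, 3.9]
gripper_width: 0.327
```

Run:
```python
from plan import *
s=state();print(cur(),s['clock'],s['wrist_force'],s['wrist_torque'],s['gripper_width'])
cam('scene');crop('scene',260,140,360,260,'c13.png',5)
cam('wrist');crop('wrist',190,180,350,400,'c14.png',3)
```

```text
(array([ 0.49703528, -0.1102739 ,  0.13211127]), array([[ 4.80427034e-04,  9.99999578e-01, -7.82745825e-04],
       [-6.77744774e-05, -7.82713353e-04, -9.99999691e-01],
       [-9.99999882e-01,  4.80479936e-04,  6.73984122e-05]])) 9.95 [-1.31486161 -0.20644714  3.90275948] [ 0.12072551  0.23685273 -0.0462059 ] 0.3266412486106897
```

View pics/c13.png

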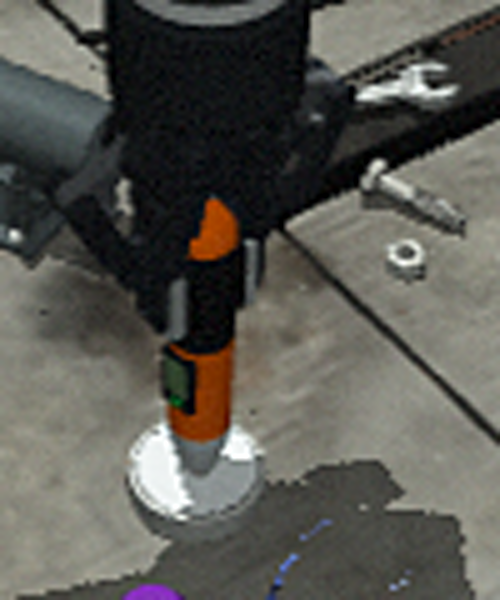

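View pics/c14.png

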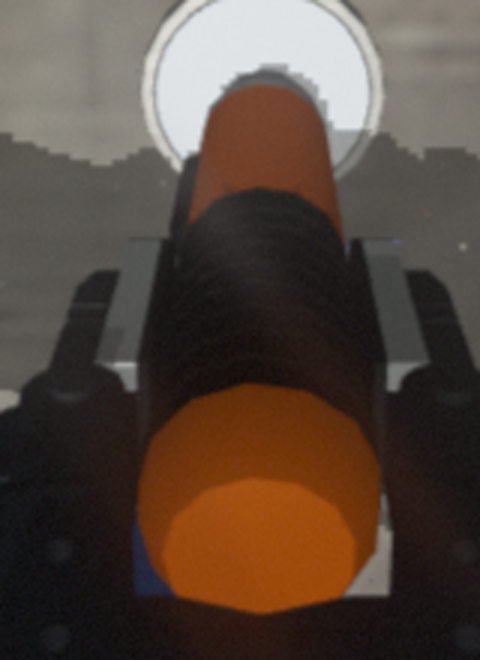

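>>> apply_moves --series '[[[0, 0, 0, 0, 0, 0, -1], [0, 0, 0, 0, 0, 0, -1], [0, 0, 0, 0, 0, 0, -1], [0, 0, 0, 0, 0, 0, -1], [0, 0, 0, 0, 0, 0, -1], [0, 0, 0, 0, 0, 0, -1], [0, 0, 0, 0, 0, 0, -1], [0, 0, 0, 0, 0, 0, -1], [0, 0, 0, 0, 0, 0, -1], [0, 0, 0, 0, 0, 0, -1], [0, 0, 0, 0, 0, 0, -1], [0, 0, 0, 0, 0, 0, -1]]]'

```text
clock: 11.25
eef_pos: [0.497, -0.1102, 0.132]
orientation: [[0.0, 1.0, -0.001], [-0.0, -0.001, -1.0], [-1.0, 0.0, 0.0]]
wrist_force: [-0.5, 0.7, 3.7]
gripper_width: 0.323
```

Run:
```python
from plan import *
s=state();print(cur()[0],s['clock'],s['wrist_force'],s['wrist_torque'],s['gripper_width'])
```

```text
[ 0.49699038 -0.11020602  0.13196113] 11.25 [-0.45775853  0.66381805  3.67296143] [ 0.07706243 -0.05841841  0.05093024] 0.32295428411048355
```

>>> apply_moves --series '[[[-5, 0, 0, 0, 0, 0, -1], [-15, 0, 0, 0, 0, 0, -1], [-25, 0, 0, 0, 0, 0, -1], [-30, 0, 0, 0, 0, 0, -1], [-25, 0, 0, 0, 0, 0, -1], [-15, 0, 0, 0, 0, 0, -1], [-5, 0, 0, 0, 0, 0, -1], [0, 0, 0, 0, 0, 0, -1], [0, 0, 0, 0, 0, 0, -1]]]'

```text
clock: 12.15
eef_pos: [0.4958, -0.1098, 0.2504]
orientation: [[-0.003, 1.0, -0.001], [0.0, -0.001, -1.0], [-1.0, -0.003, -0.0]]
wrist_force: [-0.2, -0.2, -2.4]
gripper_width: 0.323
```

Run:
```python
from fit import *
s=state();p,R=cur();print(p,R.round(4).tolist(),s['clock'],s['wrist_force'],s['wrist_torque'])
im,K,W=cam('scene');crop('scene',240,60,380,230,'c15.png',4)
q=[.4937,.1812,np.radians(115.4),-.265];c,a,n,t=frame(q)
spot=c+.024*n;print('spot',spot,'n',n)
R1=np.column_stack([-n,t,-a]);
p1=spot+(.121+.045)*n;print('tcp target',p1)
p0=np.array([.497,-.1102,p[2]])
rows(p0,R,p1,R1,10,-1)
Pf=p-0  # predicted
for d,nm in((.121,'foot'),(.081,'z40'),(.024,'z97'),(-.044,'cap')): print(nm,(proj('scene',p+R[:,0]*d)-[240,60])*4)
print(np.abs((proj('scene',p+R[:,0]*.121+[.00588,-.0038,0])-proj('scene',p+R[:,0]*.121))*4))
```

```text
[ 0.49580843 -0.10982751  0.25044051] [[-0.0031, 1.0, -0.0008], [0.0005, -0.0007, -1.0], [-1.0, -0.0031, -0.0005]] 12.15 [-0.17933672 -0.17915267 -2.43641952] [0.01191715 0.00882016 0.00879975]
spot [0.48802179 0.17850379 0.08516222] n [-0.23659189 -0.11234209  0.9650925 ]
tcp target [0.44874754 0.159855   0.24536758]
[0.5, -4.8, -27.0, -0.0442, 0.0058, 0.0264, -1]
[0.6, -3.7, -27.2, -0.0442, 0.0058, 0.0264, -1]
[0.7, -2.5, -27.3, -0.0442, 0.0058, 0.0264, -1]
[0.8, -1.3, -27.4, -0.0442, 0.0058, 0.0264, -1]
[0.9, -0.1, -27.4, -0.0442, 0.0058, 0.0264, -1]
[1.1, 1.1, -27.4, -0.0442, 0.0058, 0.0264, -1]
[1.3, 2.3, -27.3, -0.0442, 0.0058, 0.0264, -1]
[1.5, 3.4, -27.2, -0.0442, 0.0058, 0.0264, -1]
[1.8, 4.6, -27.0, -0.0442, 0.0058, 0.0264, -1]
[2.1, 5.7, -26.8, -0.0442, 0.0058, 0.0264, -1]
foot [234.94673463 553.70365683]
z40 [236.51225697 497.81059175]
z97 [238.95954767 410.43618962]
cap [242.27074892 292.21801877]
[13.44577734  0.14791132]
```

View pics/c15.png

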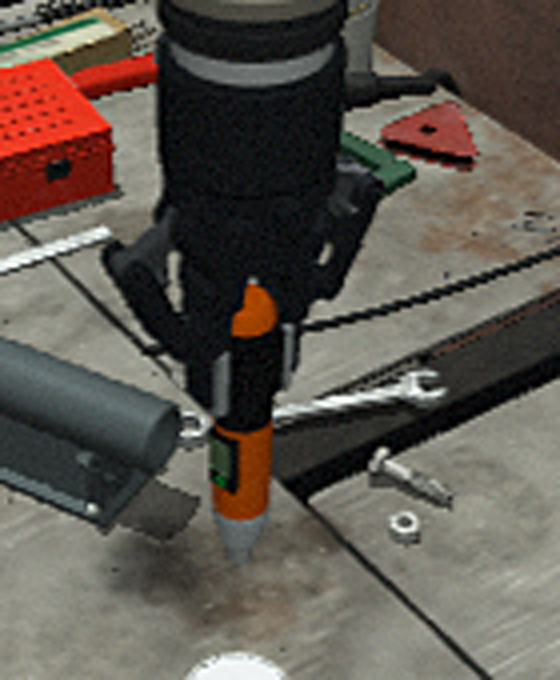

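>>> apply_moves --series '[[[0.5, -4.8, -27, -0.0442, 0.0058, 0.0264, -1], [0.6, -3.7, -27.2, -0.0442, 0.0058, 0.0264, -1], [0.7, -2.5, -27.3, -0.0442, 0.0058, 0.0264, -1], [0.8, -1.3, -27.4, -0.0442, 0.0058, 0.0264, -1], [0.9, -0.1, -27.4, -0.0442, 0.0058, 0.0264, -1], [1.1, 1.1, -27.4, -0.0442, 0.0058, 0.0264, -1], [1.3, 2.3, -27.3, -0.0442, 0.0058, 0.0264, -1], [1.5, 3.4, -27.2, -0.0442, 0.0058, 0.0264, -1], [1.8, 4.6, -27, -0.0442, 0.0058, 0.0264, -1], [2.1, 5.7, -26.8, -0.0442, 0.0058, 0.0264, -1], [0, 0, 0, 0, 0, 0, -1], [0, 0, 0, 0, 0, 0, -1]]]'

```text
clock: 13.4
eef_pos: [0.4475, 0.1597, 0.2452]
orientation: [[0.237, 0.871, 0.43], [0.111, 0.416, -0.903], [-0.965, 0.262, 0.002]]
wrist_force: [0.5, -0.9, -2.6]
gripper_width: 0.328
```

>>> apply_moves --series '[[[0, 0, 0, 0, 0, 0, -1], [0, 0, 0, 0, 0, 0, -1]]]'

```text
clock: 13.6
eef_pos: [0.4489, 0.1585, 0.2461]
orientation: [[0.24, 0.872, 0.427], [0.111, 0.412, -0.904], [-0.964, 0.264, 0.002]]
wrist_force: [-0.3, -0.4, -0.7]
gripper_width: 0.326
```

Run:
```python
from fit import *
s=state();p,R=cur();print(p,R.round(4).tolist(),s['clock'],s['wrist_force'],s['wrist_torque'])
q=[.4937,.1812,np.radians(115.4),-.265];c,a,n,t=frame(q);spot=c+.024*n
R1=np.column_stack([-n,t,-a]);p1=spot+(.166)*n
print('err tool mm',R.T@(p1-p)*1000,'rot',Ro.from_matrix(R.T@R1).as_rotvec())
np.savez('cam_p',R=R,p=p)
cam('wrist');cv2.imwrite('pics/w8.png',load('wrist')[0])
cam('top');crop('top',110,120,260,260,'c16.png',4)
cam('scene');crop('scene',180,40,320,200,'c17.png',4)
for nm in('scene','top'):
    print(nm,'foot pred',proj(nm,p+R[:,0]*.121),'spot',proj(nm,spot))
print('wrist spot',proj('wrist',spot),'foot',proj('wrist',p+R[:,0]*.121))
```

```text
[0.4488905  0.15850719 0.24614856] [[0.2397, 0.872, 0.4269], [0.1111, 0.4122, -0.9043], [-0.9645, 0.2642, 0.0019]] 13.6 [-0.26387121 -0.35820395 -0.70683843] [-0.15460237  0.3109918   0.01388511]
err tool mm [ 0.86872511  0.22460174 -1.28134623] rot [-0.00167047  0.00243707 -0.00233022]
scene foot pred [228.72643898 134.18022994] spot [233.01164438 145.63761591]
top foot pred [166.08193202 200.56059895] spot [168.96741793 200.17032349]
wrist spot [276.98510668 191.76021612] foot [277.24040361 208.6615318 ]
```

View pics/w8.png

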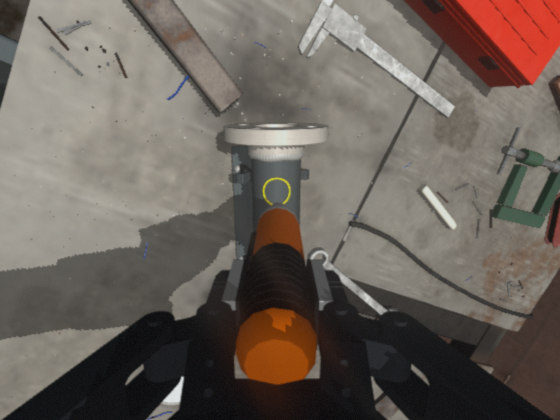

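View pics/c16.png

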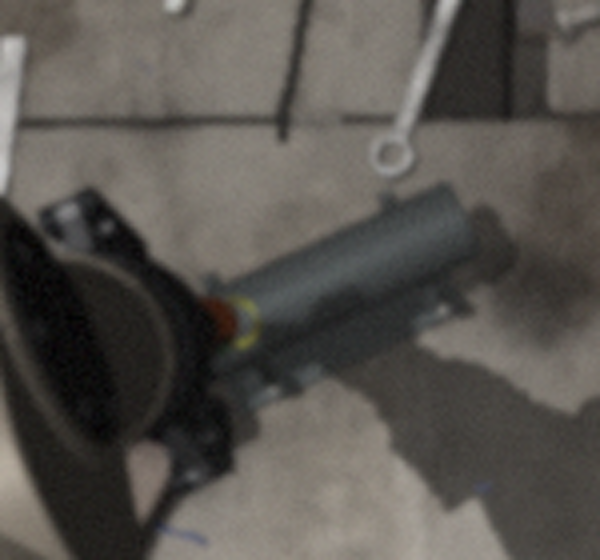

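View pics/c17.png

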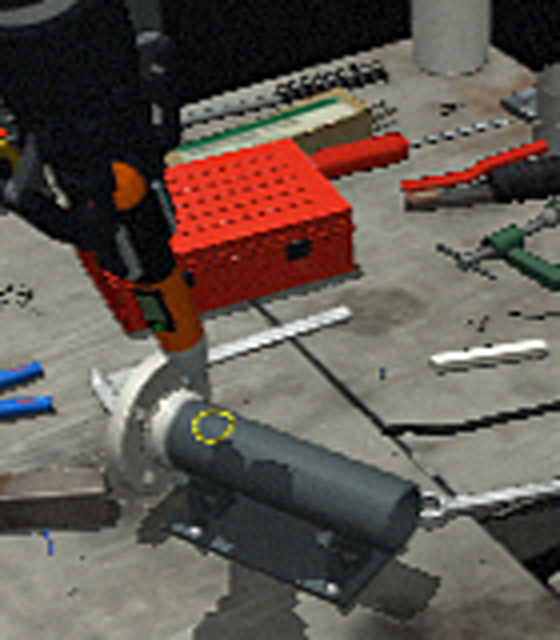

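Run:
```python
from fit import *
cam('wrist');crop('wrist',225,125,335,225,'c18.png',7)
p,R=cur();np.savez('cam_p',R=R,p=p);import shutil;shutil.copy('cam_wrist.npz','cam_w9.npz')
crop('scene',200,90,260,160,'c19.png',8)
q=[.4937,.1812,np.radians(115.4),-.265];c,a,n,t=frame(q);spot=c+.024*n
print((proj('wrist',spot)-[225,125])*7,p,(proj('wrist',p+R[:,0]*.121)-[225,125])*7)
for z,r in((.121,.007),(.107,.007),(.087,.0145)):print('pen z',.121-z,[((proj('wrist',p+R[:,0]*z+R[:,1]*k*r)-[225,125])*7).round(0) for k in(-1,1)],((proj('scene',p+R[:,0]*z)-[200,90])*8).round(0))
```

```text
[361.02397912 471.70879094] [0.44876489 0.15927354 0.24640384] [365.71921223 583.9968482 ]
pen z 0.0 [array([304., 584.]), array([428., 584.])] [228. 351.]
pen z 0.013999999999999999 [array([301., 624.]), array([431., 624.])] [216. 322.]
pen z 0.034 [array([220., 688.]), array([513., 688.])] [197. 278.]
```

View pics/c18.png

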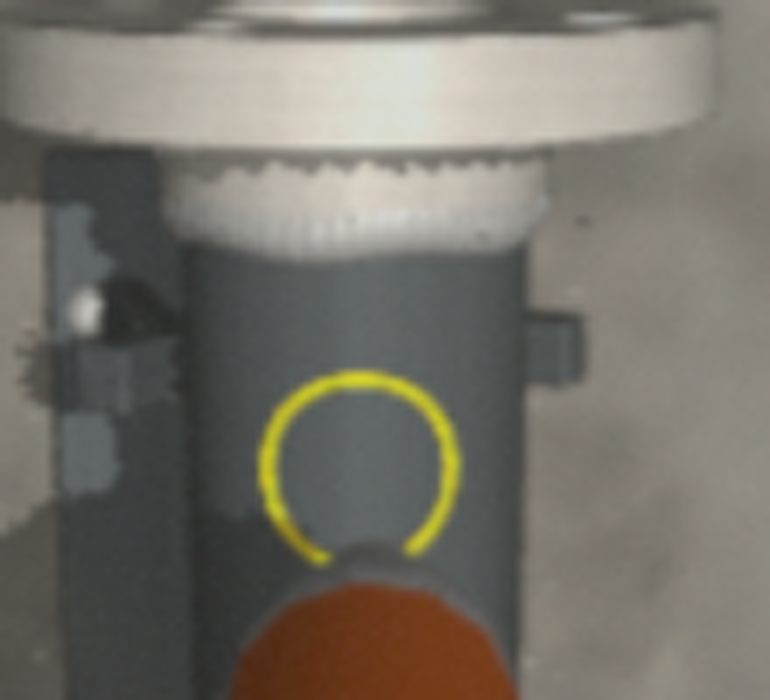

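View pics/c19.png

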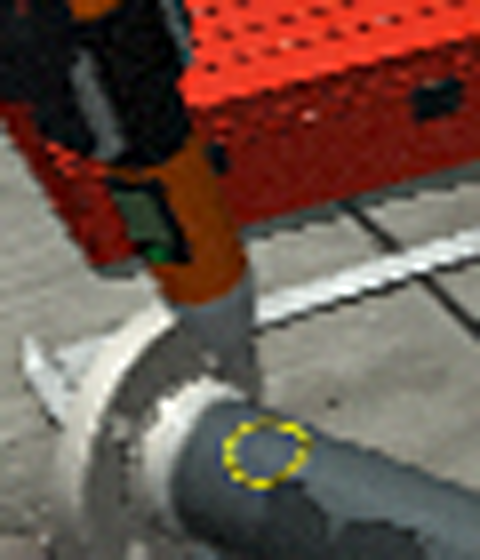

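Run:
```python
from fit import *
P=np.load('cam_p.npz');p,R=P['p'],P['R']
def circ(n,z,r,dy=0,dz=0,o=(0,0),k=1):
    C=np.array([proj(n,p+R[:,0]*(.121-z)+R[:,1]*(dy+r*np.cos(f))+R[:,2]*(dz+r*np.sin(f))) for f in np.linspace(0,6.283,73)])
    return ((C-o)*k)
for dy,dz in((0,0),(.001,.002)):
  for z,r in((0,.007),(.014,.007),(.034,.0145),(.034,.012),(.04,.0145),(.097,.0145),(.153,.0145)):
    C=circ('wrist',z,r,dy,dz,(225,125),7);i=C[:,1].argmin();print(dy,dz,z,r,'far',C[i].round(),'x',C[:,0].min().round(),C[:,0].max().round())
  for z,r in((0,.007),(.034,.0145),(.04,.0145),(.097,.0145)):
    C=circ('scene',z,r,dy,dz,(200,90),8);print('  scene',z,'low',C[C[:,1].argmax()].round(),'left',C[C[:,0].argmin()].round(),'right',C[C[:,0].argmax()].round())
im=load('wrist')[0].copy()
cv2.imwrite('pics/c20.png',cv2.resize(im[190:400,220:340],None,fx=4,fy=4,interpolation=cv2.INTER_CUBIC)[:600*2][:,:].clip(0,255)[:840]) 
b=im[195:275,230:325].astype(float)*1.8
cv2.imwrite('pics/c20.png',cv2.resize(b.clip(0,255).astype(np.uint8),None,fx=7,fy=7,interpolation=cv2.INTER_CUBIC))
```

```text
0 0 0 0.007 far [366. 524.] x 304.0 428.0
0 0 0.014 0.007 far [366. 561.] x 301.0 431.0
0 0 0.034 0.0145 far [366. 548.] x 220.0 513.0
0 0 0.034 0.012 far [366. 573.] x 245.0 488.0
0 0 0.04 0.0145 far [366. 566.] x 216.0 517.0
0 0 0.097 0.0145 far [368. 804.] x 169.0 566.0
0 0 0.153 0.0145 far [ 371. 1264.] x 81.0 660.0
  scene 0 low [224. 369.] left [206. 355.] right [250. 348.]
  scene 0.034 low [189. 314.] left [151. 285.] right [244. 270.]
  scene 0.04 low [183. 301.] left [145. 272.] right [239. 256.]
  scene 0.097 low [121. 166.] left [ 86. 136.] right [184. 119.]
0.001 0.002 0 0.007 far [375. 542.] x 313.0 436.0
0.001 0.002 0.014 0.007 far [375. 579.] x 310.0 440.0
0.001 0.002 0.034 0.0145 far [377. 568.] x 230.0 522.0
0.001 0.002 0.034 0.012 far [377. 592.] x 255.0 497.0
0.001 0.002 0.04 0.0145 far [377. 587.] x 227.0 527.0
0.001 0.002 0.097 0.0145 far [382. 830.] x 184.0 579.0
0.001 0.002 0.153 0.0145 far [ 392. 1299.] x 102.0 679.0
  scene 0 low [231. 369.] left [213. 355.] right [257. 347.]
  scene 0.034 low [196. 314.] left [158. 285.] right [251. 269.]
  scene 0.04 low [191. 301.] left [152. 272.] right [246. 256.]
  scene 0.097 low [129. 165.] left [ 93. 136.] right [192. 118.]
```

View pics/c20.png

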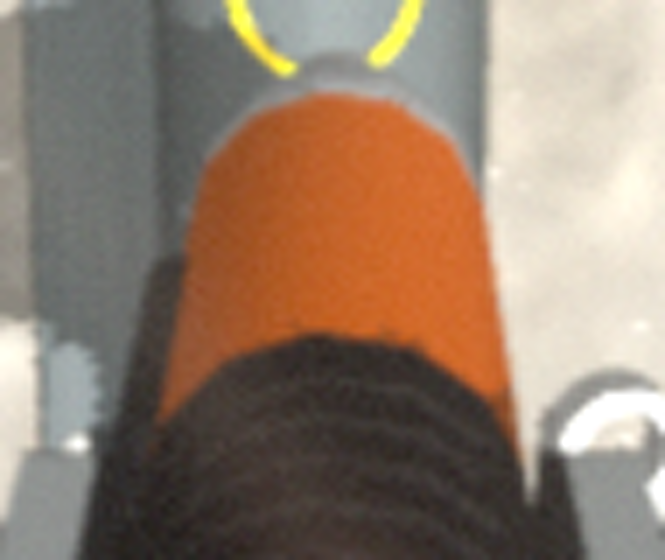

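Run:
```python
from fit import *
s=state();p,R=cur();print(p,s['clock'],s['wrist_force'])
q=[.4937,.1812,np.radians(115.4),-.265];c,a,n,t=frame(q);spot=c+.024*n+.0006*a
R1=np.column_stack([-n,t,-a])
foot=p+R@[.121,.0006,.002]
print('move tool mm',R.T@(spot-foot)*1000,'rot',Ro.from_matrix(R.T@R1).as_rotvec())
```

```text
[0.44876489 0.15927354 0.24640384] 13.8 [-0.77551572 -0.06654965 -1.25433882]
move tool mm [46.05807741 -1.14478506 -3.43807288] rot [-0.00049015  0.00182883 -0.00298291]
```

Ring is centred on the pipe as seen along the tool axis, so the roll is right. Approach to about 8 mm short of contact, then look.

>>> apply_moves --series '[[[8, -0.6, -1.7, 0, 0, 0, -1], [12, -0.5, -1.7, 0, 0, 0, -1], [10, 0, 0, 0, 0, 0, -1], [6, 0, 0, 0, 0, 0, -1], [2, 0, 0, 0, 0, 0, -1], [0, 0, 0, 0, 0, 0, -1], [0, 0, 0, 0, 0, 0, -1], [0, 0, 0, 0, 0, 0, -1], [0, 0, 0, 0, 0, 0, -1]]]'

```text
clock: 14.7
eef_pos: [0.4555, 0.1669, 0.2099]
orientation: [[0.241, 0.87, 0.429], [0.113, 0.414, -0.903], [-0.964, 0.266, 0.001]]
wrist_force: [0.4, -0.2, -1.8]
gripper_width: 0.325
```

Run:
```python
from fit import *
s=state();p,R=cur();print(p,s['clock'],s['wrist_force'])
q=[.4937,.1812,np.radians(115.4),-.265];c,a,n,t=frame(q);spot=c+.024*n+.0006*a
R1=np.column_stack([-n,t,-a])
print('move tool mm',R.T@(spot-p-R@[.121,.0006,.002])*1000,'rot',Ro.from_matrix(R.T@R1).as_rotvec())
cam('wrist');crop('wrist',225,105,335,225,'c21.png',5)
cam('scene');crop('scene',190,90,270,170,'c22.png',8)
cam('top');crop('top',130,160,220,240,'c23.png',6)
```

```text
[0.45545449 0.16686221 0.20992432] 14.7 [ 0.44587538 -0.17634498 -1.79232924]
move tool mm [ 8.42472344 -0.59000743  0.6822183 ] rot [ 0.0008327   0.00132139 -0.00403923]
```

View pics/c21.png

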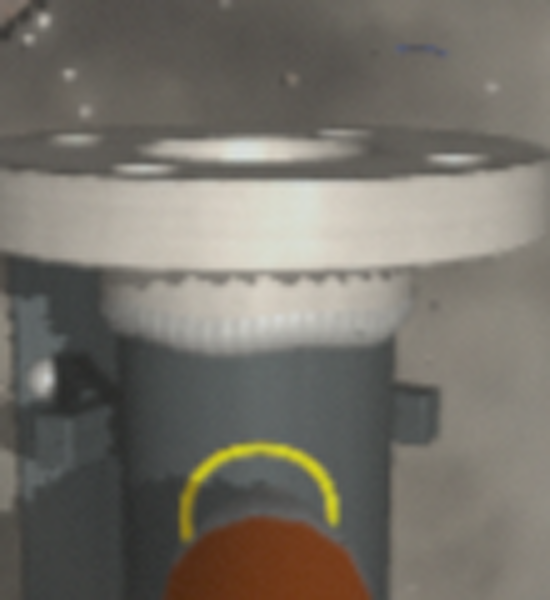

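View pics/c22.png

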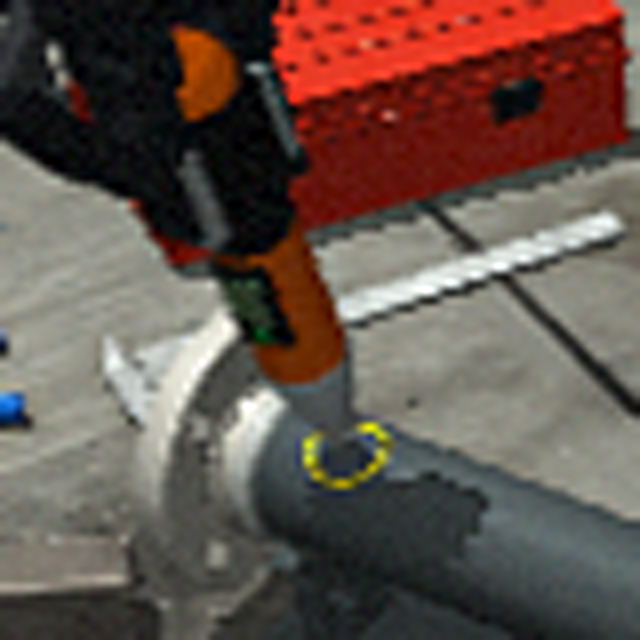

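View pics/c23.png

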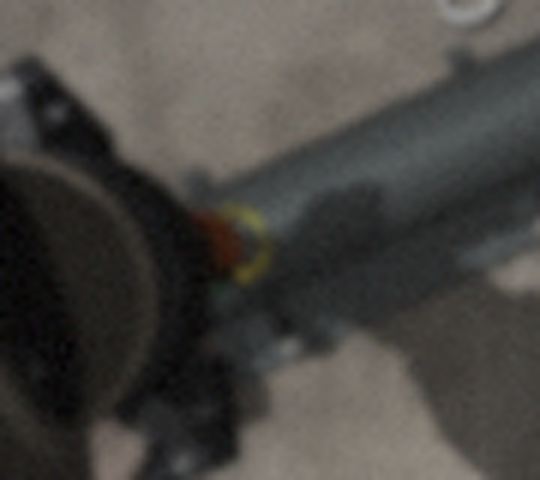

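>>> apply_moves --series '[[[3, -0.5, 0.3, 0, 0, 0, -1], [2, 0, 0, 0, 0, 0, -1], [2, 0, 0, 0, 0, 0, -1], [1.5, 0, 0, 0, 0, 0, -1], [0, 0, 0, 0, 0, 0, -1], [0, 0, 0, 0, 0, 0, -1], [0, 0, 0, 0, 0, 0, -1]]]'

```text
clock: 15.55
eef_pos: [0.4568, 0.1672, 0.2012]
orientation: [[0.24, 0.871, 0.429], [0.112, 0.414, -0.903], [-0.964, 0.265, 0.002]]
wrist_force: [-1.1, -0.9, 1.6]
gripper_width: 0.327
```

```bash
cat > chk.py <<'E'
from fit import *
s=state();p,R=cur();print(p,s['clock'],s['wrist_force'],'tool axis F',(-R[:,0]@s['wrist_force']),s['wrist_torque'].round(2),s['gripper_width'])
q=[.4937,.1812,np.radians(115.4),-.265];c,a,n,t=frame(q);spot=c+.024*n+.0006*a
R1=np.column_stack([-n,t,-a])
print('move tool mm',R.T@(spot-p-R@[.121,.0006,.002])*1000,'rot',Ro.from_matrix(R.T@R1).as_rotvec())
E
python3 chk.py
```

```text
[0.45684428 0.16717466 0.20123928] 15.55 [-1.07043216 -0.89814531  1.64866915] tool axis F 1.9473086127486254 [-0.32  0.65  0.02] 0.32707343864919874
move tool mm [-0.31873441  0.51817277  0.37604029] rot [ 0.00077629  0.00135976 -0.00288965]
```

>>> apply_moves --series '[[[1.5, 0, 0, 0, 0, 0, -1], [1.5, 0, 0, 0, 0, 0, -1], [1.2, 0, 0, 0, 0, 0, -1], [0, 0, 0, 0, 0, 0, -1], [0, 0, 0, 0, 0, 0, -1], [0, 0, 0, 0, 0, 0, -1]]]'

```text
clock: 16.15
eef_pos: [0.4579, 0.1677, 0.1972]
orientation: [[0.24, 0.871, 0.429], [0.112, 0.414, -0.903], [-0.964, 0.265, 0.002]]
wrist_force: [-2.7, -0.4, 2.4]
gripper_width: 0.329
```

```bash
python3 chk.py
python3 - <<'E'
from fit import *
cam('wrist');crop('wrist',225,85,335,225,'c24.png',5)
cam('scene');crop('scene',190,80,270,170,'c25.png',7)
E
```

```text
[0.45793928 0.16768596 0.19717789] 16.15 [-2.65451568 -0.39571656  2.36446329] tool axis F 2.961221812129975 [-0.38  0.78  0.  ] 0.3285648993331874
move tool mm [-4.55488552  0.40491671  0.37093832] rot [ 0.00074243  0.00138489 -0.00308734]
```

View pics/c24.png

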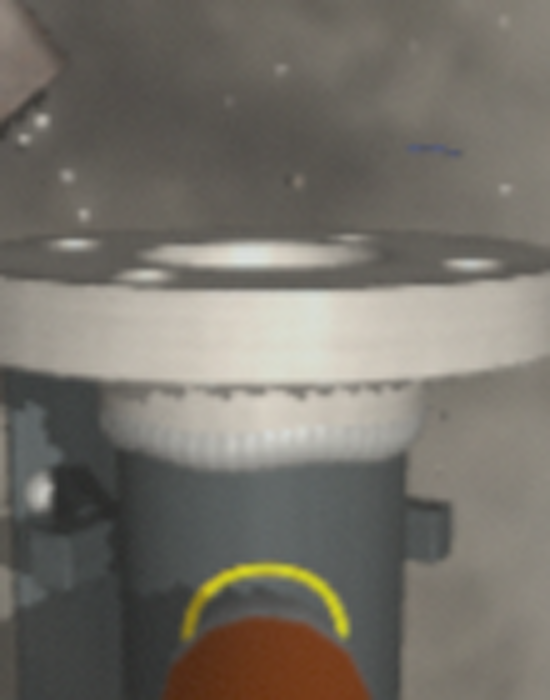

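View pics/c25.png

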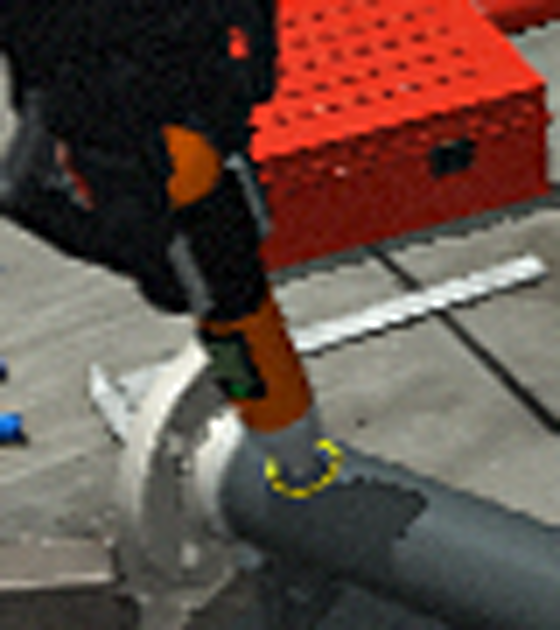

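>>> apply_moves --series '[[[0.3, 0, 0, 0, 0, 0, -1], [0, 0, 0, 0, 0, 0, -1], [0, 0, 0, 0, 0, 0, -1], [0, 0, 0, 0, 0, 0, -1], [0, 0, 0, 0, 0, 0, -1]]]'

```text
clock: 16.75
eef_pos: [0.4581, 0.1678, 0.1968]
orientation: [[0.24, 0.871, 0.429], [0.112, 0.414, -0.903], [-0.964, 0.265, 0.002]]
wrist_force: [-2.5, -1.1, 2.8]
gripper_width: 0.327
```

```bash
python3 chk.py
python3 - <<'E'
from fit import *
F=[]
for i in range(4):
    get_image('top');s=state();F.append(np.append(s['wrist_force'],-np.array(s['orientation'])[:,0]@s['wrist_force']))
print(np.array(F).round(1),cur()[0])
im,K,W=cam('scene')
a=np.load('cam_w1.npz') 
crop('scene',215,125,255,165,'c26.png',14)
crop('scene',280,215,420,365,'c27.png',4)
E
```

```text
[0.45805079 0.16776735 0.19684113] 16.75 [-2.51527824 -1.06737373  2.80475124] tool axis F 3.4280282705340923 [-0.38  0.82  0.03] 0.32738151561860696
move tool mm [-4.9153115   0.35281187  0.39165154] rot [ 0.00083999  0.00143278 -0.00317561]
[[-2.3 -0.9  3.2  3.7]
 [-2.3 -1.2  3.1  3.6]
 [-2.  -0.7  2.7  3.2]
 [-3.2 -2.7  3.8  4.7]] [0.45803243 0.16775047 0.1968104 ]
```

View pics/c26.png

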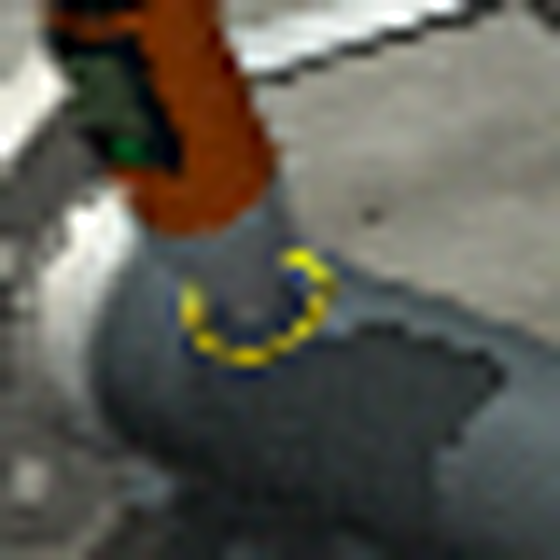

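View pics/c27.png

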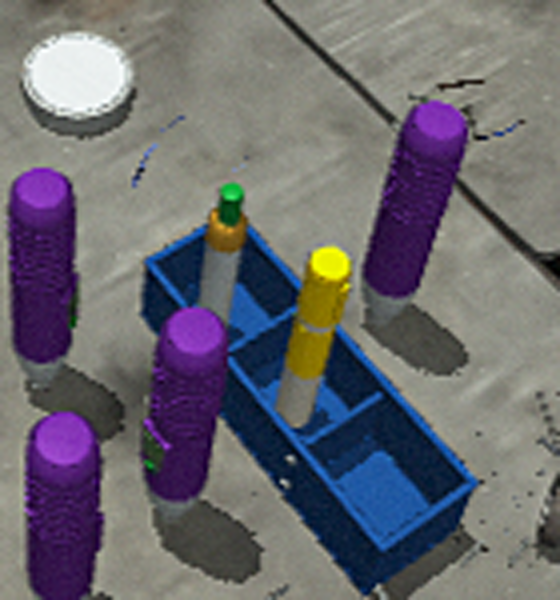

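Run:
```python
from rig import *
print(sign_off());print(state()['clock'])
```

```text
the job is handed in; nothing more can be done
None
the job is handed in; nothing more can be done
```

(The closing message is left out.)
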